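Tally a phone display out of the rack and hold it to the light

ROBOT

A 6-joint arm with a two-finger parallel gripper is mounted at the origin on the work surface. World frame = base frame: x ahead of the robot, y to its left, z up, the work surface at z = 0. Lengths are in m, angles in rad, forces in N, time in s.
With the tool pointing down it reaches from about 0.275 to 0.825 m from the base axis. Payload 4.9 kg.
Tool frame: the origin (TCP) lies between the finger pads; the fingertips stand 25 mm ahead of it and the grasp point (between the pads) lies 6 mm ahead of it; z points along the fingers, y is the direction in which the jaws open and shut (so a half turn about z gives the same grasp; the last joint's range is limited). The gripper opens to 85 mm and grips with 20 to 120 N. Pads are 22 mm wide; open, the fingers measure 114 mm over their backs; the gripper's body (76 mm by 85 mm) begins 54 mm behind the grasp point. The pads swing forward as they close: fully open they stand 13 mm farther back than shut.
Start: joints at [1.016, 0.326, -0.193, 1.052, 0, 1.437], TCP at [0.225, 0.502, 0.256] pointing down, gripper open.
Joint ranges: [-2.65, 2.65], [-0.97, 1.79], [-1.3, 1.35], [-1.93, 2.1], [-1.47, 1.37], [-3.14, 3.14]. Speed limits (rad/s): [2.57, 2.57, 3.14, 3.14, 3.14, 3.14].

INTERFACE

Orientations are given as a unit quaternion [x, y, z, w].
In Python, from cell import ctrl gives the robot as it stands. The module is installed in compiled form; this text tells all that it offers.
- The arm moves only by the tool step_arm, never from a script. Its argument "moves" is a list that holds one entry, the list of rows, each a list of 5 numbers: the shift along the tool's x, y, z in cm, then the turn about the tool's z in rad, then the finger opening in cm, from 0 to 8.54. In form: [[[dx, dy, dz, turn, gripper], ...]]. A call has 1 to 12 rows; each row shifts and turns the commanded pose from where the row before left it, along the tool's axes as they then stand; what a row does not reach is not made up. A row lasts 1/8 s, in which the tool goes at most 62.5 mm and 10.7 degrees, less where a joint would pass 70% of its speed; a pose out of reach is approached as far as the arm can. A call with a gripper value outside its range is refused whole. The fingers move at their own pace and stop on an object; the grip force is fixed at half the most. Time passes only in rows, so rows that do not move let the fingers close. It gives the time, the measured TCP pose, the force and the opening at its end, in the units of the state.
- ctrl.observe(): the state, without advancing time (a new reading comes with each control period).
- ctrl.snapshot(name): name is "side" or "top" or "wrist"; returns the picture (480x640x3 uint8, red, green, blue); there is no depth.
- ctrl.camera_info(name): a dict with "fx", "fy", "cx", "cy" (pixels), "D" ([k1, k2, p1, p2, k3] as OpenCV has them; the pictures are not rectified), "R" (3x3) and "t" (3): a world point X has camera coordinates R X + t; the wrist camera has in their place "T_tool_cam" (4x4, takes a point from camera to tool coordinates, whose origin is the TCP and whose axes are the flange's). Camera axes: x right, y down, z forward; pixel columns grow to the right and rows downward; lengths in m; the calibration is good to about 2 mm. A picture is of the moment at which its call begins: read the wrist's pose just before it. camera_info takes no time and is no camera call.
- ctrl.finish_job(): hands the job in, once; it reports no verdict.
The state is a dict: "time": time; "joints": joint angles; "joint_vel": joint speeds; "tau": joint torques, N m; "position": TCP position; "ee_rot": TCP orientation; "ft_force": force on the tool from outside, world axes, zero at the start; "wrist_torque": the same for the moment, N m; "opening": finger opening in m.
Only numpy, scipy, OpenCV 4.12 (cv2) and the standard library are available. Lean on these libraries where they do the work, as an engineer would, in place of code of your own. Each camera call takes 0.05 s, during which the arm holds its last target.

TASK

Book the larger of the two display panels out of the rack for a dust check: push the tally counter's sprung thumb lever down to its stop and let it spring back up, then draw the larger panel out of its slot. Hold the whole panel at least 20 cm above the counter top, leaned halfway between upright and flat, glass side half upwards and long edges level, facing any way. Finish still holding it there, steady; leave the other panel and all else where it is.

Things in the scene. Friction and masses are not known exactly. Their poses are not given: they have to be found in the camera images.
- panel: the larger phone display panel, black glass on one side, metal back on the other; 150 x 72 x 8 mm, 60 to 130 g. Stands on a long edge in a rack slot, lowest 22 mm inside, top 78 mm above the counter top. Origin: middle of its lower long edge. x points out of the glass (at the start away from the robot, within 30 degrees), y along the long edges, z up at the start
- panel_center (a point): the centre of the larger panel (36 mm above its lower edge at the start), axes as panel
- small_panel: the smaller display panel, same look, 122 x 58 x 8 mm, standing in the other slot, top edge 64 mm above the counter; origin at the middle of its lower long edge, axes as panel. To be left alone
- rack: white plastic rack fixed to the counter top, base 150 (x) by 180 (y) x 6 mm, two slots along its y at x = -40 and +40 mm, open on top, 10.5 mm wide, 156 mm long, 22 mm deep, between 7 mm walls whose tops are 28 mm above the counter top. Either slot may hold the larger panel. Origin: centre of its underside, z up
- tally: small steel bench tally counter, fixed: base 100 (x) by 75 (y) mm, housing 52 mm high with its front 20 mm towards -x from the origin, two ears 75 mm high carrying the lever's pivot (20 mm towards +x, 68 mm up). Origin: centre of its underside, z up; number wheels and the lever's thumb pad are at its own -x side
- tally_lever (a joint): swing of the tally counter's thumb lever, rad: 0 at rest (raised), 0.5 at the stop (pushed down). It pivots about the tally counter's y axis; the pad is 80 mm from the pivot. A spring always pushes it back up to 0: about 1.1 N at the pad to start it, about 2.7 N at the stop
- lever_pad (a point): centre of the top of the lever's 26 x 26 mm thumb pad, overhanging the tally counter's front; about 99 mm above the counter top at rest, 60 mm at the stop, nearly straight below. The pad's top slopes 20 degrees down towards the pivot at rest, 9 degrees down away from it at the stop
- clamp_a: orange plastic spring clamp, about 110 x 60 mm, 20 mm high, lying flat; origin at its pivot's underside. Bystander
- clamp_b: a second such orange spring clamp. Bystander
- tin: dented round aluminium tin of spare parts, 68 mm across, 45 mm high, origin at the centre of its underside. Bystander
- mould: clear acrylic alignment mould lying flat, 100 x 180 x 14 mm, origin at the centre of its underside. Bystander
- screwdriver: screwdriver lying flat, 150 mm long, along its x axis. Bystander
- tape: roll of tape lying flat, 70 mm across, 18 mm high, origin at the centre of its underside. Bystander

How it is judged:
By the outcome, as a careful person would: the job done as asked, in the order asked, and still so for the second after the job is handed in, while the arm keeps its last pose, push and grip.
It also fails if it takes over 45 s, if anything falls off the work surface, if the arm or the gripper's body presses on something with over 40 N, if the wrist force passes 120 N, or if a joint passes its speed limit or range.

## Working session

There is one attempt and no reset: what is moved stays moved. The work goes in short steps, Python scripts to look and compute and a tool call to move; the robot and the scene stay as the last step left them, time stands still between calls to the robot, and variables do not carry over. Pictures are saved under pics/ and viewed, and the job is handed in when it is done.

Besides the shell and the picture viewer there is one more tool, called after "Emit:" as name([rows], argument=value, ...), one row to a line, values as JSON. step_arm: Moves the arm, as the interface text tells. Its arguments: {"type":"object","properties":{"moves":{"type":"array","items":{"type":"array","items":{"type":"array","items":{"type":"number"}}}}},"required":["moves"]}

```bash
mkdir -p pics; ls
python3 - <<'E'
from cell import ctrl
import cv2
print(ctrl.observe())
for n in ["side","top","wrist"]:
    i=ctrl.camera_info(n); print(n,i)
    cv2.imwrite(f"pics/{n}0.png",ctrl.snapshot(n)[:,:,::-1])
E
```

```text
pics
{'time': 0.0, 'joints': array([ 1.01582622e+00,  3.26937563e-01, -1.93592858e-01,  1.05198722e+00,
       -1.46441004e-05,  1.43660658e+00]), 'joint_vel': array([ 4.06764055e-05, -1.83876606e-03,  7.67436399e-05, -4.55623168e-04,
       -5.36171803e-04,  8.64004323e-04]), 'tau': array([ 1.01159028e-03, -4.43399942e+01,  2.62440848e+01,  1.55015930e-02,
        5.45264834e-05,  2.36799465e-06]), 'position': array([0.22436181, 0.50156706, 0.25550183]), 'ee_rot': array([ 2.08841408e-01,  9.77949143e-01, -8.12537762e-04, -2.83839073e-04]), 'ft_force': array([0.38167973, 0.57919712, 0.3246337 ]), 'wrist_torque': array([-0.01486891, -0.0210931 ,  0.03129205]), 'opening': 0.08536297584899157}
side {'fx': 447.4222280672648, 'fy': 447.4222280672648, 'cx': 320.5958700090031, 'cy': 241.16170502702258, 'D': array([0.03395514, 0.        , 0.        , 0.        , 0.        ]), 'R': array([[ 0.69719136, -0.71653679, -0.02234366],
       [-0.45557214, -0.41877686, -0.78554437],
       [ 0.55351443,  0.5578539 , -0.61840181]]), 't': array([-0.43351748,  0.34892981,  0.78841697])}
top {'fx': 558.
[... 213 characters left out ...]
937028],
       [-0.99241006, -0.0100085 , -0.12256469],
       [ 0.12264821, -0.00820503, -0.99241629]]), 't': array([-0.01059979,  0.57447083,  1.16242441])}
wrist {'fx': 354.585625148016, 'fy': 354.585625148016, 'cx': 319.0438539601898, 'cy': 236.65340337564882, 'D': array([-0.00725134,  0.        ,  0.        ,  0.        ,  0.        ]), 'T_tool_cam': array([[ 8.14540820e-04, -9.63543150e-01, -2.67551742e-01,
         6.71675489e-02],
       [ 9.99999634e-01,  7.15296112e-04,  4.68402308e-04,
        -3.25192876e-04],
       [-2.59947114e-04, -2.67552026e-01,  9.63543380e-01,
        -1.16454880e-01],
       [ 0.00000000e+00,  0.00000000e+00,  0.00000000e+00,
         1.00000000e+00]])}
```

View pics/side0.png

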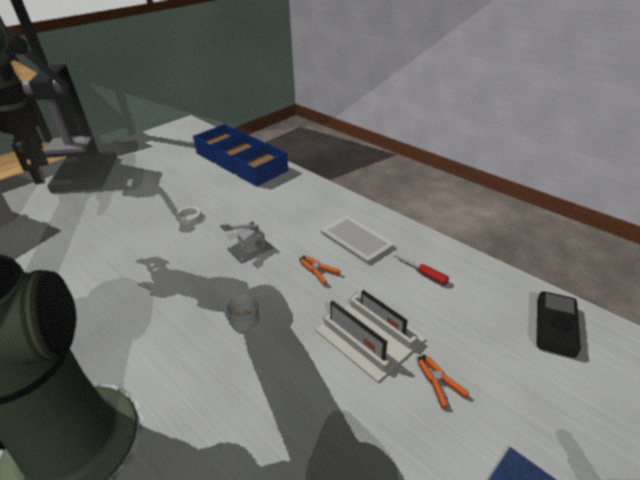

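View pics/top0.png

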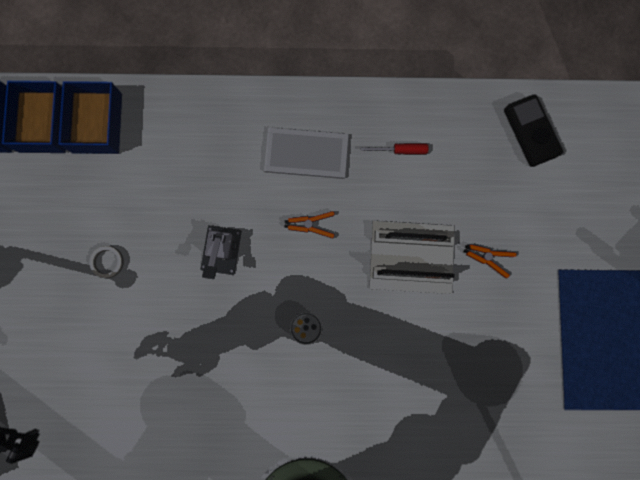

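View pics/wrist0.png

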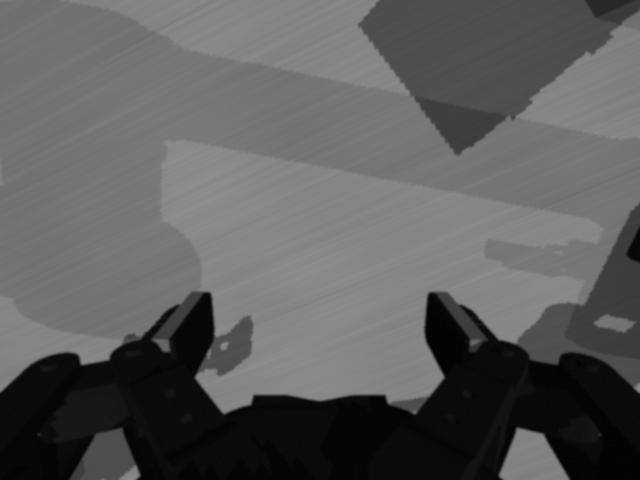

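The larger panel appears to be in the near slot. I'll zoom in on the rack and tally to measure them.

Run:
```python
import cv2
im=cv2.imread("pics/top0.png")
c=im[200:310,350:530]; cv2.imwrite("pics/t_rack.png",cv2.resize(c,None,fx=4.4,fy=4.4,interpolation=cv2.INTER_CUBIC))
c=im[205:295,170:270]; cv2.imwrite("pics/t_tally.png",cv2.resize(c,None,fx=6,fy=6,interpolation=cv2.INTER_CUBIC))
im=cv2.imread("pics/side0.png")
c=im[280:400,300:480]; cv2.imwrite("pics/s_rack.png",cv2.resize(c,None,fx=4.4,fy=4.4,interpolation=cv2.INTER_CUBIC))
c=im[205:285,200:300]; cv2.imwrite("pics/s_tally.png",cv2.resize(c,None,fx=6,fy=6,interpolation=cv2.INTER_CUBIC))
```

```text
(no output)
```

View pics/t_rack.png

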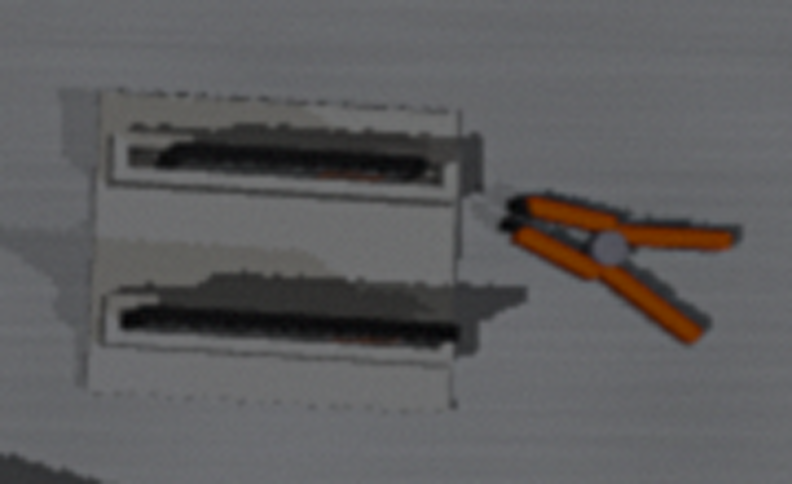

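View pics/t_tally.png

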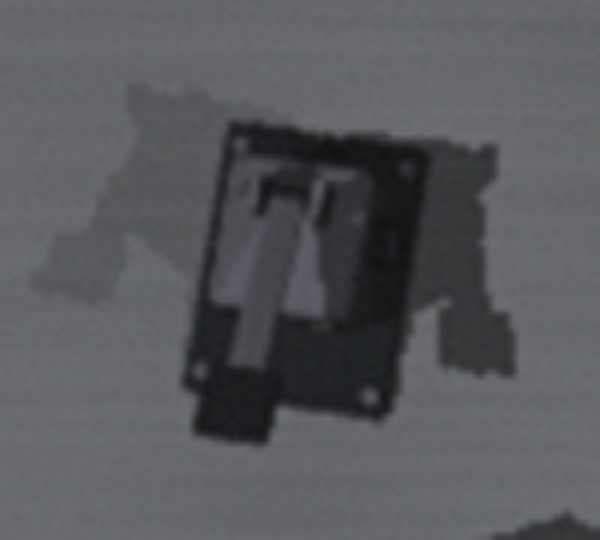

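View pics/s_rack.png

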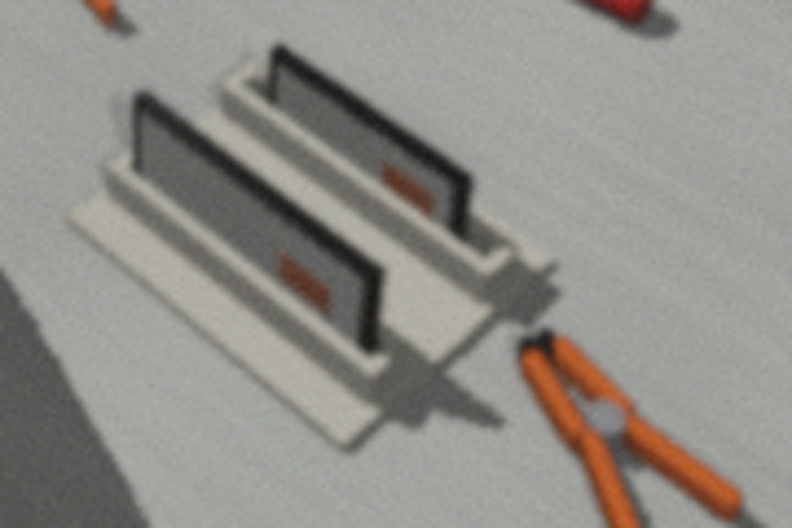

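View pics/s_tally.png

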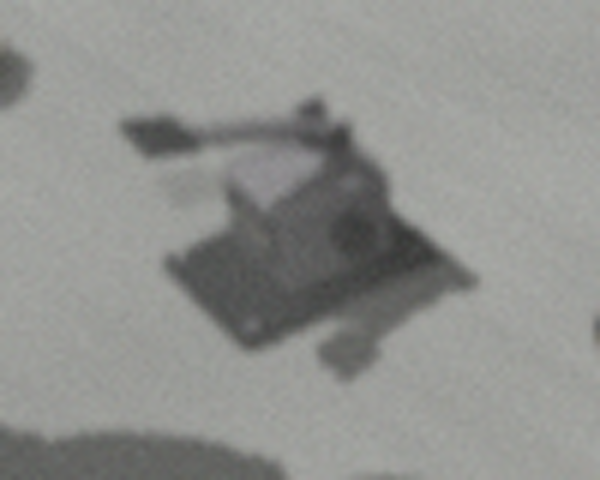

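```bash
cat > h.py <<'E'
from cell import ctrl
import numpy as np, cv2
from scipy.spatial.transform import Rotation as Ro
def ray(n,uv):
    i=ctrl.camera_info(n); K=np.array([[i['fx'],0,i['cx']],[0,i['fy'],i['cy']],[0,0,1.]])
    p=cv2.undistortPoints(np.array([[uv]],float),K,np.array(i['D']))[0,0]
    d=np.array([p[0],p[1],1.])
    if n=="wrist":
        raise Exception
    R,t=np.array(i['R']),np.array(i['t'])
    d=R.T@d; return -R.T@t,d/np.linalg.norm(d)
def onz(n,uv,z):
    o,d=ray(n,uv); return o+d*(z-o[2])/d[2]
def tri(uv1,uv2):
    o1,d1=ray("top",uv1);o2,d2=ray("side",uv2)
    A=np.stack([d1,-d2],1); s=np.linalg.lstsq(A,o2-o1,rcond=None)[0]
    a,b=o1+s[0]*d1,o2+s[1]*d2; return (a+b)/2,np.linalg.norm(a-b)
E
python3 - <<'E'
from h import *
np.set_printoptions(precision=4,suppress=True)
T=lambda x,y:(x/4.4+350-.4,y/4.4+200-.4); S=lambda x,y:(x/4.4+300-.4,y/4.4+280-.4)
t6=lambda x,y:(x/6+170-.4,y/6+205-.4); s6=lambda x,y:(x/6+200-.4,y/6+205-.4)
print(ray("top",(320,240))[0],ray("side",(320,240))[0])
L=onz("top",T(123,319),.078);R=onz("top",T(460,332),.078); print("panel top",L,R,np.linalg.norm(L-R))
print("side",onz("side",S(140,97),.078),onz("side",S(378,272),.078))
l=onz("top",T(165,155),.064);r=onz("top",T(428,167),.064); print("small",l,r,np.linalg.norm(l-r))
c=[onz("top",T(*p),z) for p,z in [((97,90),.006),((460,112),.006),((452,408),.006),((85,390),.006)]]
print("rack",c,np.mean(c,0))
c=np.array([onz("top",t6(*p),.006) for p in [(232,125),(428,150),(388,418),(187,388)]]); print("tally",c,c.mean(0))
print("pad",onz("top",t6(235,405),.099),tri(t6(235,405),s6(157,137)))
E
```

```text
[0.4276 0.0047 1.2241] [ 0.0248 -0.6043  0.752 ]
panel top [ 0.4949 -0.1412  0.078 ] [ 0.4903 -0.2987  0.078 ] 0.1576639109391641
side [ 0.4978 -0.1545  0.078 ] [ 0.492  -0.2995  0.078 ]
small [ 0.574  -0.1634  0.064 ] [ 0.5695 -0.2889  0.064 ] 0.1255915826315453
rack [array([ 0.6138, -0.1379,  0.006 ]), array([ 0.6045, -0.3203,  0.006 ]), array([ 0.4566, -0.313 ,  0.006 ]), array([ 0.4639, -0.1313,  0.006 ])] [ 0.5347 -0.2256  0.006 ]
tally [[0.5981 0.2217 0.006 ]
 [0.5896 0.1497 0.006 ]
 [0.4914 0.1618 0.006 ]
 [0.5016 0.235  0.006 ]] [0.5452 0.1921 0.006 ]
pad [0.4904 0.2011 0.099 ] (array([0.4917, 0.2012, 0.095 ]), np.float64(0.0024591691363293317))
```

Top view: the large panel's top edge is centred near (0.494, -0.223), with yaw about -2.4°. The lever pad is near (0.490, 0.200), and its two-view height agrees with the given one. I'll go above the pad with the fingers shut.

Emit:
step_arm([
  [[-4.6, -2.1, 1.2, 0, 0], [-4.6, -2.1, 1.2, 0, 0], [-4.6, -2.1, 1.2, 0, 0], [-4.6, -2.1, 1.2, 0, 0], [-4.6, -2.1, 1.2, 0, 0], [-4.6, -2.1, 1.2, 0, 0], [-4.6, -2.1, 1.2, 0, 0], [-4.4, -2.0, 1.1, 0, 0], [0, 0, 0, 0, 0]],
])

```text
time: 1.27
position: [0.492, 0.1976, 0.1602]
ee_rot: [0.211, 0.977, -0.0, -0.0]
ft_force: [-0.3, 0.1, 0.2]
opening: -0.0001
```

Run:
```python
from h import *
w=ctrl.snapshot("wrist")[:,:,::-1]; s=ctrl.snapshot("side")[:,:,::-1]
a=cv2.resize(s[150:290,180:320],(480,480),interpolation=cv2.INTER_CUBIC)
cv2.imwrite("pics/l1.png",cv2.resize(np.hstack([w,a]),(790,338)))
```

```text
(no output)
```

View pics/l1.png

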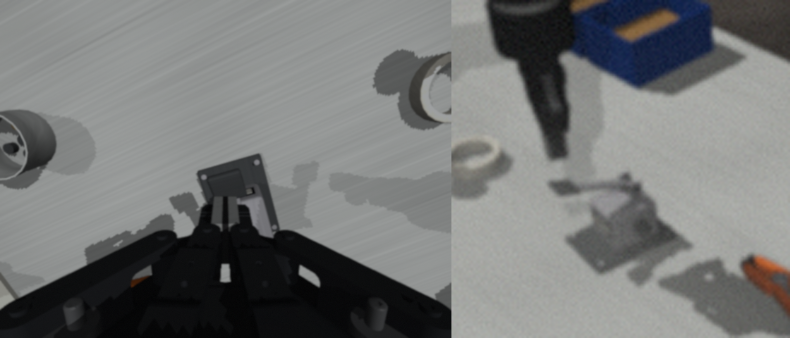

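```bash
cat >> h.py <<'E'
def wray(uv,s=None):
    s=s or ctrl.observe(); i=ctrl.camera_info("wrist"); K=np.array([[i['fx'],0,i['cx']],[0,i['fy'],i['cy']],[0,0,1.]])
    p=cv2.undistortPoints(np.array([[uv]],float),K,np.array(i['D']))[0,0]
    R=Ro.from_quat(s['ee_rot']).as_matrix(); T=np.array(i['T_tool_cam'])
    return np.array(s['position'])+R@T[:3,3], R@T[:3,:3]@np.array([p[0],p[1],1.])
def wonz(uv,z):
    o,d=wray(uv); return o+d*(z-o[2])/d[2]
E
python3 - <<'E'
from h import *
for uv in [(369,296),(340,280),(395,278)]: print(wonz(uv,.097))
w=ctrl.snapshot("wrist")[:,:,::-1]
cv2.imwrite("pics/l2.png",cv2.resize(w[200:340,270:450],None,fx=4.4,fy=4.2,interpolation=cv2.INTER_CUBIC))
E
```

```text
[0.5167219  0.21793168 0.097     ]
[0.50141311 0.2070285  0.097     ]
[0.51260878 0.23488211 0.097     ]
```

View pics/l2.png

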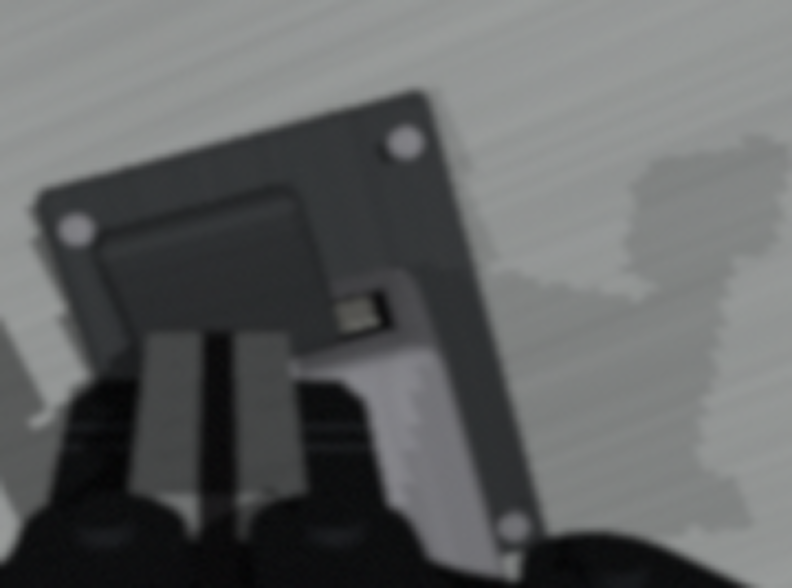

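Run:
```python
from h import *
a=wonz((292.3,257),.104);b=wonz((337,245.5),.104);c=wonz((346.5,281),.095)
print(a,b,c,np.linalg.norm(a-b),np.linalg.norm(b-c),(a+c)/2)
```

```text
[0.47665062 0.19092244 0.104     ] [0.48035568 0.21445391 0.104     ] [0.50405767 0.21046535 0.095     ] 0.023821362479244133 0.02566501909346805 [0.49035415 0.2006939  0.0995    ]
```

Emit:
step_arm([
  [[0.3, 0.2, 3.0, 0, 0], [0, 0, 1.0, 0, 0], [0, 0, 1.0, 0, 0], [0, 0, 1.0, 0, 0], [0, 0, 0.8, 0, 0], [0, 0, 0, 0, 0]],
])

```text
time: 2.17
position: [0.4885, 0.2033, 0.0929]
ee_rot: [0.209, 0.978, 0.0, -0.0]
ft_force: [-0.8, 0.8, 2.6]
opening: -0.0001
```

Emit:
step_arm([
  [[0, 0, 0.5, 0, 0], [0, 0, 0.2, 0, 0], [0, 0, 0, 0, 0]],
])

```text
time: 2.55
position: [0.489, 0.2032, 0.0865]
ee_rot: [0.209, 0.978, 0.0, 0.0]
ft_force: [-0.1, 1.4, 2.9]
opening: 0.0001
```

Emit:
step_arm([
  [[0, 0, 0.2, 0, 0], [0, 0, 0, 0, 0]],
])

```text
time: 2.8
position: [0.4891, 0.2033, 0.0856]
ee_rot: [0.209, 0.978, 0.0, 0.001]
ft_force: [-3.0, 0.3, 12.9]
opening: 0.0003
```

Emit:
step_arm([
  [[0, 0, 0.2, 0, 0], [0, 0, 0, 0, 0]],
])

```text
time: 3.05
position: [0.4893, 0.2033, 0.0847]
ee_rot: [0.209, 0.978, 0.0, 0.001]
ft_force: [-6.8, 0.3, 23.0]
opening: 0.0002
```

The force jumped to 23 N, so the lever is on its stop. Now I'll raise the tool to let it spring back.

Emit:
step_arm([
  [[0, 0, -1.5, 0, 0], [0, 0, -2, 0, 0], [0, 0, -3, 0, 0], [0, 0, -4, 0.1, 2], [0, 0, -2, 0.18, 5], [0, 0, 0, 0.18, 5], [0, 0, 0, 0.18, 5], [0, 0, 0, 0.18, 5], [0, 0, 0, 0.18, 5], [0, 0, 0, 0.18, 5], [0, 0, 0, 0, 5]],
])

```text
time: 4.42
position: [0.4885, 0.2028, 0.2071]
ee_rot: [0.717, 0.697, -0.0, 0.0]
ft_force: [-0.2, -0.0, 0.5]
opening: 0.0502
```

Run:
```python
from h import *
s=ctrl.snapshot("side")[:,:,::-1]
cv2.imwrite("pics/l3.png",cv2.resize(s[180:290,180:320],None,fx=5,fy=5,interpolation=cv2.INTER_CUBIC))
o=ctrl.observe(); print(o['joints'],o['position'],Ro.from_quat(o['ee_rot']).as_matrix().round(4))
R=Ro.from_quat(o['ee_rot']).as_matrix(); print(R.T@(np.array([.494,-.223,.2])-o['position']))
```

```text
[ 2.54298474e-01  3.26955142e-01 -3.24334531e-01  9.19940490e-01
 -5.01042839e-04  1.85227528e+00] [0.48851998 0.2028803  0.20710947] [[ 2.720e-02  9.996e-01 -3.000e-04]
 [ 9.996e-01 -2.720e-02 -6.000e-04]
 [-6.000e-04 -3.000e-04 -1.000e+00]]
[-0.42556971  0.01705416  0.00736086]
```

View pics/l3.png

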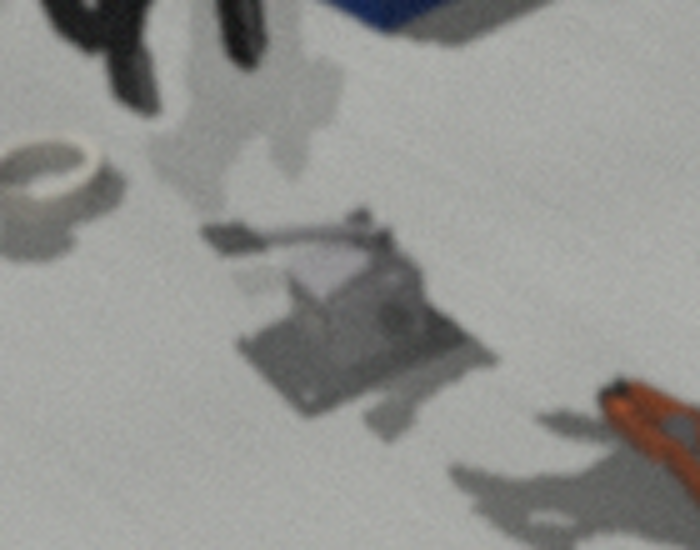

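The lever is back up, with its pad at the same place as before. Moving on to above the panel.

Emit:
step_arm([
  [[-5.3, 0.2, 0, 0, 5], [-5.3, 0.2, 0, 0, 5], [-5.3, 0.2, 0, 0, 5], [-5.3, 0.2, 0, 0, 5], [-5.3, 0.2, 0, 0, 5], [-5.3, 0.2, 0, 0, 5], [-5.3, 0.2, 0, 0, 5], [-5.4, 0.2, 0, 0, 5], [0, 0, 0, 0.01, 5], [0, 0, 0, 0, 5]],
])

```text
time: 5.72
position: [0.4914, -0.2218, 0.207]
ee_rot: [0.721, 0.693, -0.0, -0.001]
ft_force: [0.3, 0.9, 1.3]
opening: 0.0498
```

Run:
```python
from h import *
w=ctrl.snapshot("wrist")[:,:,::-1]
cv2.imwrite("pics/w4.png",w)
```

```text
(no output)
```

View pics/w4.png

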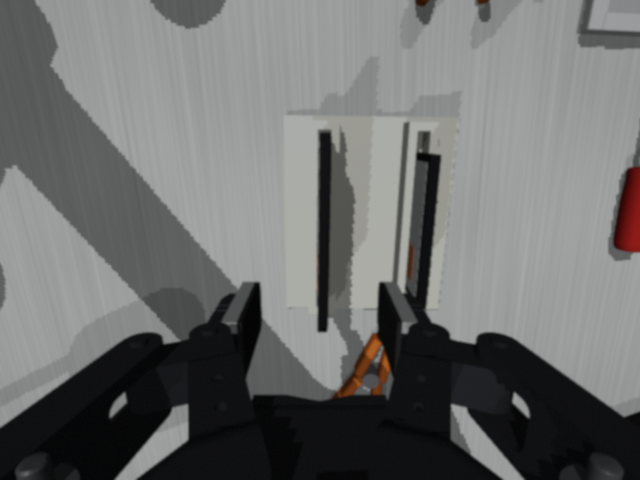

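Run:
```python
from h import *
w=cv2.imread("pics/w4.png").max(2)
for r in [150,200,250,300,320]:
    c=np.where(w[r,300:345]<50)[0]+300; print(r,c.min(),c.max(),wonz((c.mean(),r),.078))
c=np.where(w[100:345,323]<50)[0]+100; print(c.min(),c.max())
a=wonz((324.5,c.min()),.078);b=wonz((323,c.max()),.078);print(a,b,np.linalg.norm(a-b),(a+b)/2,np.degrees(np.arctan2(a[0]-b[0],a[1]-b[1])))
R=Ro.from_quat(ctrl.observe()['ee_rot']).as_matrix();print(R,R.T@((a+b)/2-ctrl.observe()['position']))
```

```text
150 320 330 [ 0.49805699 -0.16166319  0.078     ]
200 320 329 [ 0.49659106 -0.1955926   0.078     ]
250 319 328 [ 0.49464897 -0.2321588   0.078     ]
300 318 327 [ 0.49254816 -0.27173301  0.078     ]
320 319 326 [ 0.49196573 -0.28850913  0.078     ]
133 330
[ 0.49808667 -0.15065884  0.078     ] [ 0.4920544  -0.29712691  0.078     ] 0.14659224125386905 [ 0.49507053 -0.22389287  0.078     ] 2.358387375073339
[[ 3.81344894e-02  9.99272230e-01 -8.78547387e-04]
 [ 9.99272318e-01 -3.81337845e-02  8.05682608e-04]
 [ 7.71593919e-04 -9.08632379e-04 -9.99999290e-01]] [-0.00265653  0.00381903  0.12900841]
```

Emit:
step_arm([
  [[-0.2, 0.4, 0, 0.01, 5], [0, 0, 4, 0, 5], [0, 0, 4, 0, 5], [0, 0, 4, 0, 5], [0, 0, 2.3, 0, 5], [0, 0, 0, 0, 5]],
])

```text
time: 6.52
position: [0.4948, -0.2225, 0.0628]
ee_rot: [0.724, 0.69, -0.0, -0.002]
ft_force: [-0.1, 0.5, -0.1]
opening: 0.0503
```

Run:
```python
from h import *
w=ctrl.snapshot("wrist")[:,:,::-1]
cv2.imwrite("pics/w5.png",w)
s=ctrl.snapshot("side")[:,:,::-1]
cv2.imwrite("pics/s5.png",cv2.resize(s[260:400,270:450],None,fx=4,fy=4))
```

```text
(no output)
```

View pics/w5.png

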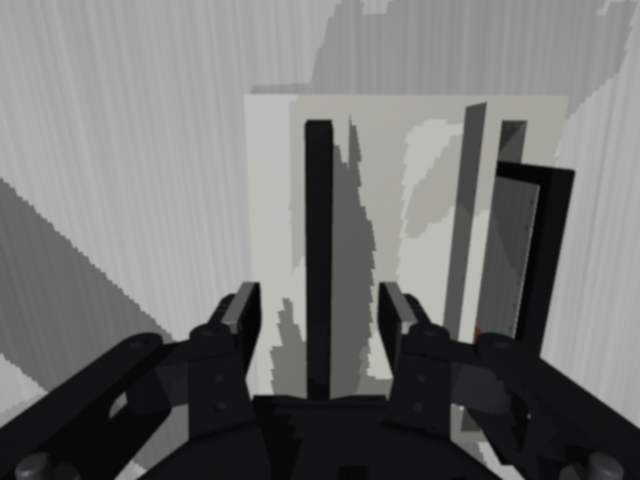

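View pics/s5.png

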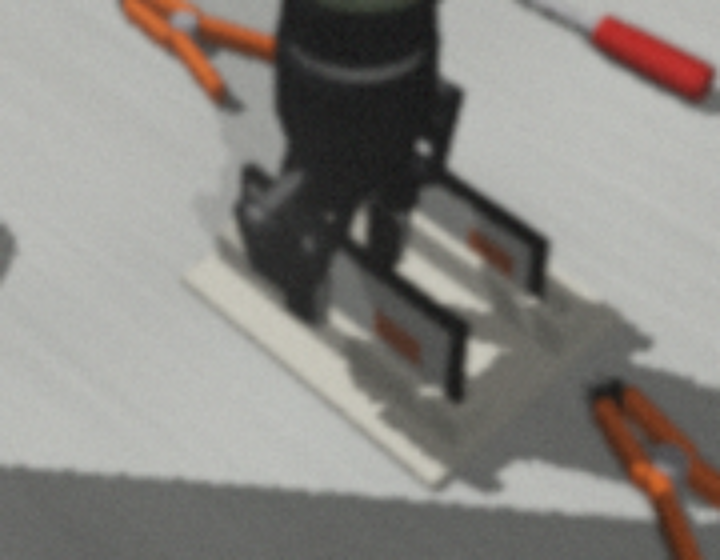

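The panel sits midway between the jaws (column 319, with pads at 260 and 379). Closing.

Emit:
step_arm([
  [[0, 0, 0, 0, 3], [0, 0, 0, 0, 1], [0, 0, 0, 0, 0], [0, 0, 0, 0, 0], [0, 0, 0, 0, 0]],
])

```text
time: 7.25
position: [0.4958, -0.2246, 0.0653]
ee_rot: [0.725, 0.689, -0.0, 0.0]
ft_force: [-2.5, 0.6, 5.7]
opening: 0.0072
```

Emit:
step_arm([
  [[0, 0, -1, 0, 0], [0, 0, -1.5, 0, 0], [0, 0, -2, 0, 0], [0, 0, 0, 0, 0]],
])

```text
time: 7.75
position: [0.4972, -0.2252, 0.1115]
ee_rot: [0.725, 0.689, 0.001, 0.002]
ft_force: [0.7, -0.7, -0.6]
opening: 0.0072
```

The lift is clean. Next I'll raise the panel higher and line the jaw axis up with the arm's radial plane.

Emit:
step_arm([
  [[0, 0, -5, 0, 0], [0, 0, -5, 0.1, 0], [0, 0, -5, 0.13, 0], [0, 0, -5, 0.13, 0], [0, 0, -5, 0, 0], [0, 0, 0, 0, 0]],
])

```text
time: 8.5
position: [0.4973, -0.2252, 0.3632]
ee_rot: [0.836, 0.548, 0.002, 0.003]
ft_force: [-0.1, -0.3, -1.4]
opening: 0.0073
```

Run:
```python
from h import *
cv2.imwrite("pics/w6.png",ctrl.snapshot("wrist")[:,:,::-1])
cv2.imwrite("pics/s6.png",ctrl.snapshot("side")[:,:,::-1])
o=ctrl.observe(); print(o['joints'],o['position'],Ro.from_quat(o['ee_rot']).as_matrix().round(4))
```

```text
[-5.60545626e-01  2.69992706e-01 -9.53151453e-03  1.29124641e+00
  2.72250761e-05  1.42021223e+00] [ 0.49571639 -0.22425863  0.35881123] [[ 0.3986  0.9171  0.    ]
 [ 0.9171 -0.3986  0.    ]
 [ 0.      0.     -1.    ]]
```

View pics/s6.png

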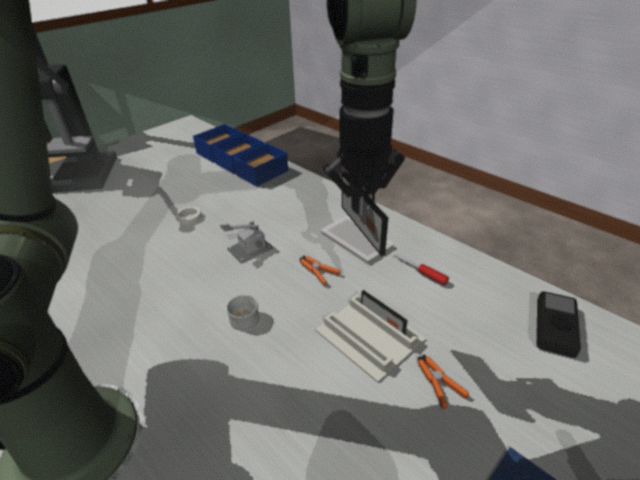

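View pics/w6.png

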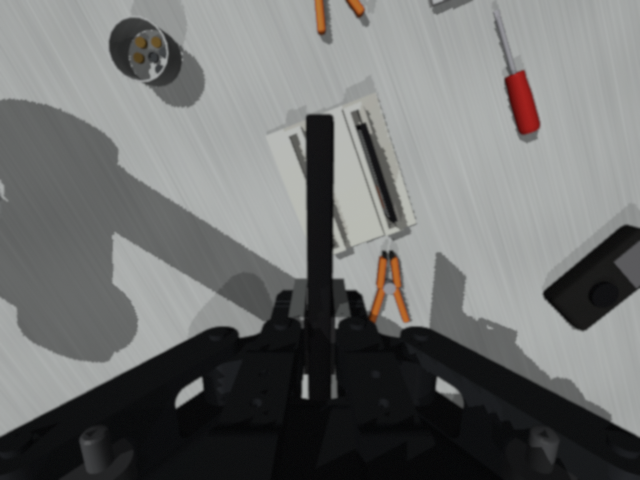

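Emit:
step_arm([
  [[0, 0, 0, 0.15, 0], [0, 5, 0, 0, 0], [0, 6, 0, 0, 0], [0, 6, 0, 0, 0], [0, 5, 0, 0, 0], [0, 5, 0, 0, 0], [0, 5, 0, 0, 0], [0, 0, 0, 0, 0]],
])

```text
time: 9.6
position: [0.7279, -0.3731, 0.3349]
ee_rot: [0.875, 0.484, 0.003, 0.003]
ft_force: [-0.5, 0.5, -1.9]
opening: 0.0072
```

```bash
cat > st.py <<'E'
from h import *
o=ctrl.observe(); print(o['time'],o['joints'].round(4),o['position'].round(4));print(Ro.from_quat(o['ee_rot']).as_matrix().round(3),o['opening'])
E
python3 st.py
```

```text
9.6 [-5.6440e-01  1.0583e+00  1.3369e+00  1.8420e+00  1.8000e-03  1.5670e+00] [ 0.7279 -0.3731  0.3349]
[[ 0.532  0.847  0.007]
 [ 0.847 -0.532 -0.002]
 [ 0.002  0.007 -1.   ]] 0.007225572177356351
```

Emit:
step_arm([
  [[0, 6, 0, 0, 0], [0, 6, 0, 0, 0], [0, 6, 0, 0, 0], [0, 0, 0, 0, 0]],
])

```text
time: 10.1
position: [0.7866, -0.4192, 0.3065]
ee_rot: [0.873, 0.483, 0.04, 0.064]
ft_force: [-1.0, 0.2, -1.0]
opening: 0.0069
```

```bash
python3 st.py
```

```text
10.1 [-0.5754  1.1018  1.3446  1.6624  0.0102  1.5565] [ 0.7866 -0.4192  0.3065]
[[ 0.531  0.837  0.132]
 [ 0.847 -0.526 -0.073]
 [ 0.008  0.151 -0.989]] 0.006877946289656653
```

The over-reach does tilt the tool, by 8.7° so far, with the glass turning upwards. I'll continue outwards and upwards.

Emit:
step_arm([
  [[0, 5, -3, 0, 0], [0, 5, -3, 0, 0], [0, 5, -3, 0, 0], [0, 0, 0, 0, 0]],
])

```text
time: 10.6
position: [0.8029, -0.4384, 0.375]
ee_rot: [0.866, 0.479, 0.075, 0.123]
ft_force: [-0.2, 0.1, -0.9]
opening: 0.0073
```

```bash
python3 st.py
```

```text
10.6 [-0.5864  1.0335  1.3474  1.597   0.0198  1.5477] [ 0.8029 -0.4384  0.375 ]
[[ 0.53   0.811  0.247]
 [ 0.848 -0.511 -0.14 ]
 [ 0.012  0.284 -0.959]] 0.007300427088111462
```

Emit:
step_arm([
  [[0, 5, -3, 0, 0], [0, 5, -3, 0, 0], [0, 5, -3, 0, 0], [0, 5, -3, 0, 0], [0, 5, -3, 0, 0], [0, 0, 0, 0, 0]],
])

```text
time: 11.35
position: [0.8123, -0.4571, 0.4986]
ee_rot: [0.848, 0.469, 0.127, 0.211]
ft_force: [-0.5, 0.4, -0.1]
opening: 0.0074
```

```bash
python3 st.py
```

```text
11.35 [-0.6028  0.9141  1.3472  1.5073  0.0374  1.5384] [ 0.8123 -0.4571  0.4986]
[[ 0.528  0.742  0.413]
 [ 0.849 -0.471 -0.239]
 [ 0.017  0.477 -0.879]] 0.007355559591673547
```

Emit:
step_arm([
  [[0, 6, 0, 0, 0], [0, 6, 0, 0, 0], [0, 6, 0, 0, 0], [0, 6, 0, 0, 0], [0, 0, 0, 0, 0]],
])

```text
time: 11.98
position: [0.8668, -0.4987, 0.5245]
ee_rot: [0.826, 0.456, 0.17, 0.285]
ft_force: [-1.2, 0.5, -0.3]
opening: 0.0072
```

```bash
python3 st.py
```

```text
11.975 [-0.6098  0.9313  1.3465  1.312   0.0503  1.5405] [ 0.8668 -0.4987  0.5245]
[[ 0.527  0.657  0.54 ]
 [ 0.85  -0.422 -0.316]
 [ 0.02   0.625 -0.78 ]] 0.007243042909141245
```

Emit:
step_arm([
  [[0, 6, 0, 0, 0], [0, 6, 0, 0, 0], [0, 4, 0, 0, 0], [0, 0, 0, 0, 0]],
])

```text
time: 12.48
position: [0.8901, -0.518, 0.5666]
ee_rot: [0.807, 0.445, 0.198, 0.335]
ft_force: [-0.5, 0.7, -0.7]
opening: 0.0069
```

```bash
python3 st.py
```

```text
12.475 [-0.6145  0.9193  1.347   1.2007  0.0586  1.5436] [ 0.8901 -0.518   0.5666]
[[ 0.526  0.585  0.618]
 [ 0.85  -0.38  -0.364]
 [ 0.021  0.717 -0.697]] 0.006903701998439505
```

Emit:
step_arm([
  [[0, -2, -2, 0, 0], [0, -2, -2, -0.03, 0], [0, 0, 0, 0, 0], [0, 0, 0, 0, 0]],
])

```text
time: 12.98
position: [0.8528, -0.4951, 0.5697]
ee_rot: [0.8, 0.457, 0.193, 0.339]
ft_force: [-0.2, -0.0, 0.4]
opening: 0.0076
```

```bash
python3 st.py
```

```text
12.975 [-0.6181  0.6672  0.8449  0.9489  0.0613  1.5113] [ 0.8528 -0.4951  0.5697]
[[ 0.508  0.599  0.619]
 [ 0.861 -0.353 -0.365]
 [-0.     0.718 -0.696]] 0.007629129927654062
```

The tilt persists after coming back inside reach. I'll bring the panel lower and nearer, where the cameras can check it.

Emit:
step_arm([
  [[0, -4, -1, 0, 0], [0, -5, -1, 0, 0], [0, -5, -1, 0, 0], [0, -5, -1, 0, 0], [0, -3, 0, 0, 0], [0, 0, 0, 0, 0], [0, 0, 0, 0, 0]],
])

```text
time: 13.85
position: [0.6979, -0.4043, 0.4412]
ee_rot: [0.799, 0.457, 0.194, 0.34]
ft_force: [0.4, 0.4, -0.7]
opening: 0.0073
```

```bash
python3 st.py
python3 - <<'E'
from h import *
for n in ["side","top","wrist"]: cv2.imwrite(f"pics/{n}7.png",ctrl.snapshot(n)[:,:,::-1])
E
```

```text
13.85 [-0.6442  0.2387 -0.1485  0.3829  0.0798  1.493 ] [ 0.6979 -0.4043  0.4412]
[[ 0.508  0.598  0.62 ]
 [ 0.861 -0.352 -0.366]
 [-0.     0.72  -0.694]] 0.00726136583687963
```

View pics/side7.png

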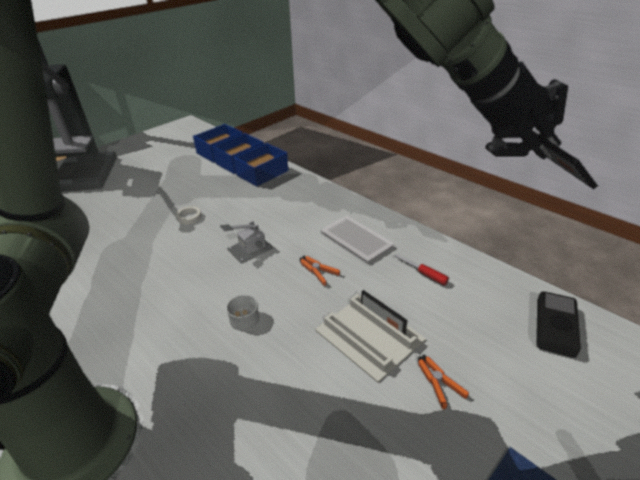

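View pics/top7.png

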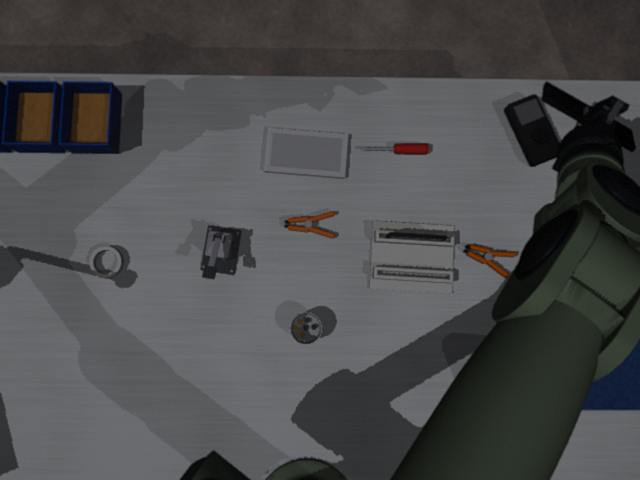

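View pics/wrist7.png

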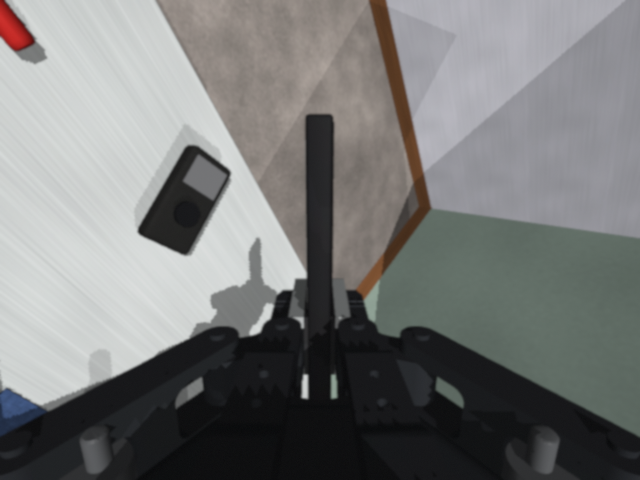

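Emit:
step_arm([
  [[0, -2.5, -2.5, 0, 0], [0, -3.5, -3.5, 0, 0], [0, -3.5, -3.5, 0, 0], [0, -1.5, -1.5, 0, 0], [0, 0, 0, 0.0, 0], [0, 0, 0, 0, 0]],
])

```text
time: 14.75
position: [0.5627, -0.3245, 0.4371]
ee_rot: [0.8, 0.457, 0.193, 0.339]
ft_force: [-0.6, 0.2, 0.3]
opening: 0.0074
```

```bash
python3 st.py
python3 - <<'E'
from h import *
o=ctrl.observe();R=Ro.from_quat(o['ee_rot']).as_matrix()
s=ctrl.snapshot("side")[:,:,::-1];t=ctrl.snapshot("top")[:,:,::-1]
# predicted corners: panel top edge 0.014-0.006 behind grasp... tool z from -0.009 to 0.063
def proj(n,X):
    i=ctrl.camera_info(n);K=np.array([[i['fx'],0,i['cx']],[0,i['fy'],i['cy']],[0,0,1.]])
    return cv2.projectPoints(np.array([X]),cv2.Rodrigues(np.array(i['R']))[0],np.array(i['t']),K,np.array(i['D']))[0][0,0]
for x in (-.075,.075):
  for z in (-.013,.059):
    X=o['position']+R@np.array([x,0,z]); print(x,z,X.round(3),proj("side",X).round(1),proj("top",X).round(1))
u,v=proj("side",o['position']).astype(int);cv2.imwrite("pics/sc8.png",cv2.resize(s[max(v-60,0):v+90,u-80:u+100],None,fx=4,fy=4,interpolation=cv2.INTER_CUBIC));print(u-80,max(v-60,0))
u,v=proj("top",o['position']).astype(int);cv2.imwrite("pics/tc8.png",cv2.resize(t[max(v-90,0):v+50,u-100:u+100],None,fx=4,fy=4,interpolation=cv2.INTER_CUBIC));print(u-100,max(v-90,0))
E
```

```text
14.75 [-0.6831 -0.0626 -0.4921  0.3457  0.1076  1.4655] [ 0.5627 -0.3245  0.4371]
[[ 0.508  0.6    0.619]
 [ 0.861 -0.353 -0.365]
 [-0.     0.718 -0.696]] 0.007422414693259447
-0.075 -0.013 [ 0.517 -0.384  0.446] [468.3 182.8] [582.8 243.3]
-0.075 0.059 [ 0.561 -0.411  0.396] [495.5 208.2] [582.3 217.7]
0.075 -0.013 [ 0.593 -0.255  0.446] [418.7 135.3] [489.9 189.2]
0.075 0.059 [ 0.637 -0.281  0.396] [444.3 159.4] [495.5 167.4]
366 101
436 121
```

View pics/sc8.png

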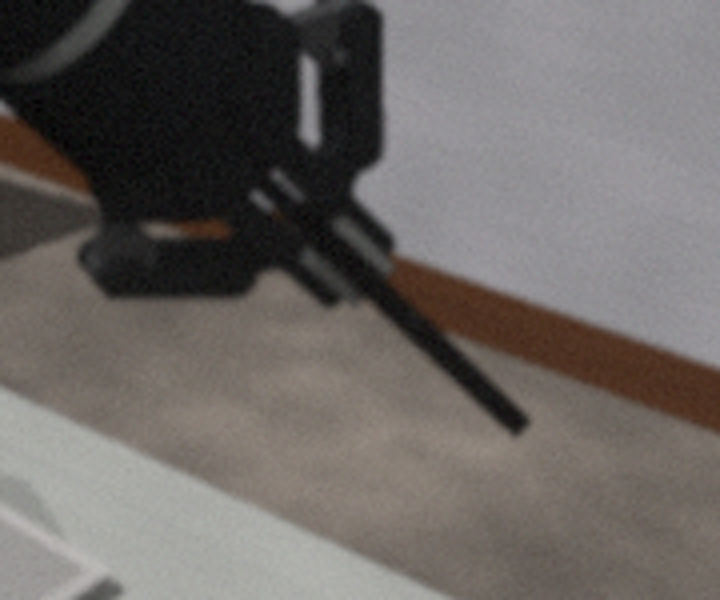

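View pics/tc8.png

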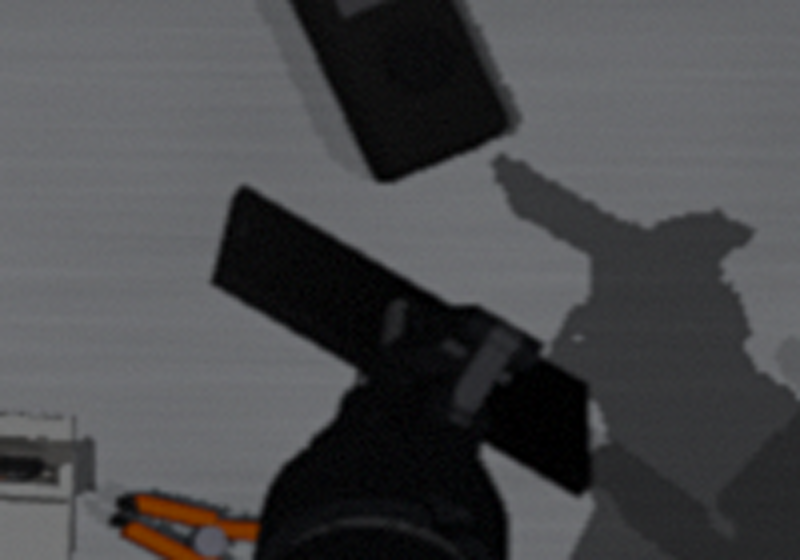

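The top view shows the glass up, with all four corners within about 2 px of those predicted for a 46° lean and level edges. I'll hold briefly, check it is steady and hand in.

Emit:
step_arm([
  [[0, 0, 0, 0, 0], [0, 0, 0, 0, 0], [0, 0, 0, 0, 0], [0, 0, 0, 0, 0]],
])

```text
time: 15.35
position: [0.5617, -0.3237, 0.4357]
ee_rot: [0.8, 0.457, 0.193, 0.338]
ft_force: [-0.5, -0.4, -0.5]
opening: 0.0073
```

```bash
python3 st.py
python3 - <<'E'
from h import *
a=cv2.imread("pics/top0.png");b=ctrl.snapshot("top")[:,:,::-1]
cv2.imwrite("pics/t9.png",b)
print(ctrl.observe()['joint_vel'].round(4))
for sl in [(slice(200,260),slice(365,460)),(slice(215,290),slice(195,245)),(slice(205,245),slice(280,345))]:
    print(np.abs(a[sl].astype(int)-b[sl]).mean())
print(ctrl.finish_job())
E
```

```text
15.35 [-0.6831 -0.0635 -0.4949  0.346   0.1077  1.4654] [ 0.5617 -0.3237  0.4357]
[[ 0.508  0.601  0.617]
 [ 0.861 -0.354 -0.364]
 [-0.     0.717 -0.697]] 0.007251090764240229
[-0.0015 -0.0018  0.0005 -0.0008 -0.0011 -0.0013]
6.21625730994152
4.728355555555556
5.424358974358975
the job is handed in; nothing more can be done
None
```

View pics/t9.png

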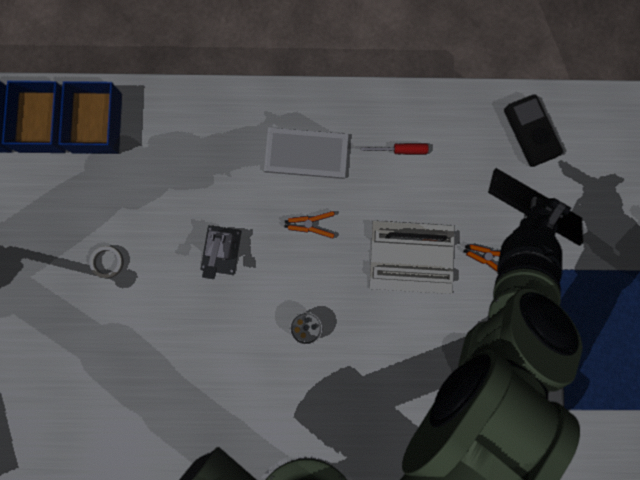

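The job is handed in at about 15.4 s: the larger panel is out of the rack and held steady, leaned about 46° from upright, glass side half up.

- **Lever:** I pressed the pad until the force jumped to 23 N at the stop, then let go. The side view showed the lever back up.
- **Panel:** I gripped it at the middle of its top edge and drew it straight up out of the near slot. Row moves can only turn the tool about its own axis. I got the lean by pushing the arm past its reach, where the tool tips outward, then came back inside reach with the tilt kept.
- **Last checks:**
  - The lean is about 46° by the arm's pose, so about 1° past halfway, which I left.
  - The long edges are level to within about 0.1° by the arm's pose.
  - The panel's lower edge is about 0.39 m above the counter top.
  - The joints were nearly still and the grip was holding at 7.3 mm. The panel is 8 mm thick, and this reading has not changed since the grasp.
  - The panel corners in the top and side views lay within about 2 px of where the arm's pose puts them.
- **Everything else:** In the last top view the small panel and the other things stand where they did at the start. The arm covers part of one clamp (the one right of the rack), so I saw only some of it there.

No check failed.

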